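Latch the shielded test box shut

ROBOT

A 6-joint arm with a two-finger parallel gripper is mounted at the origin on a cart in front of the work surface, level with it; the furniture and walls round the work are solid. World frame = base frame: x ahead of the robot, y to its left, z up, the work surface at z = 0. Lengths are in m, angles in rad, forces in N, time in s.
With the tool pointing down it reaches from about 0.4 to 0.825 m from the base axis. Payload 7 kg.
Tool frame: the origin (TCP) lies midway between the tips of the shut fingers; the grasp point (between the pads) lies 19 mm behind it; z points along the fingers, y is the line along which they close (so a half turn about z gives the same grasp; the last joint's range is limited). The gripper opens to 88 mm and grips with 3 to 60 N. Pads are 19 mm wide; open, the fingers measure 130 mm over their backs; the gripper's body (78 mm by 193 mm) begins 47 mm behind the grasp point.
Start: joints at [1.484, 0.359, 0.012, 0, -1.224, -0.288], TCP at [0.247, 0.628, 0.227] pointing down, gripper open.
Joint ranges: [-3.07, 3.07], [-1.43, 2.12], [-1.02, 1.25], [-3.03, 1.67], [-3.05, -0], [-3.03, 3.03]. Speed limits (rad/s): [2.39, 2.39, 3.01, 3.14, 3.14, 3.14].

INTERFACE

Orientations are given as [roll, pitch, yaw] about the fixed x, y, z axes, in that order (R = Rz(yaw) Ry(pitch) Rx(roll)).
In Python, from station import telemetry, eyes, ticket, recognise, trace gives the robot as it stands. The module is installed in compiled form; this text tells all that it offers.
- The arm moves only by the tool servo_tool, never from a script. Its argument "series" is a list that holds one entry, the list of rows, each a list of 4 numbers: the shift along the tool's x, y, z in mm, then the turn about the tool's z in rad. In form: [[[x, y, z, roll], ...]]. A call has exactly 10 rows; each row shifts and turns the commanded pose from where the row before left it, along the tool's axes as they then stand; what a row does not reach is not made up. A row lasts 1/12 s, in which the tool goes at most 41.7 mm and 7.16 degrees, less where a joint would pass 70% of its speed; a pose out of reach is approached as far as the arm can. A call is refused whole if a number of a shift passes 41.7 or a number of a turn 0.125, either way. A call with a gripper value outside its range is refused whole. "claw" is the gripper's target within -1 to 1 (shut at 1, half-way at 0, fully open at -1), set as the call begins (left out, the last holds). The fingers move at their own pace and stop on an object; "grip_force" is the grip in N (left out, the last holds). Time passes only in rows, so rows that do not move let the fingers close, or fill a call up. It gives the time, the measured TCP pose, the force, the opening and the grip force at its end, in the units of the state.
- telemetry.get_state(): the state, without advancing time (a new reading comes with each control period).
- eyes.grab_frame(name): name is "side" or "top" or "wrist"; returns the picture (384x512x3 uint8, red, green, blue); there is no depth.
- eyes.calibration(name): a dict with "mtx" (3x3 intrinsics, pixels), "rvec" (rotation vector, rad) and "tvec" (3), from world to camera coordinates, as OpenCV has them. Camera axes: x right, y down, z forward; pixel columns grow to the right and rows downward; lengths in m; the calibration is good to about 2 mm. A picture is of the moment at which its call begins: read the wrist's pose just before it. calibration takes no time and is no camera call; for the wrist camera it gives the pose at the moment of the call.
- ticket.job_done(): hands the job in; it is judged then, once.
Trained networks look in the newest picture that a camera, given by its name, has taken for a name from the list of things; names that differ only in an ending like _2 or _b are one class to them, and where a whole thing is asked for, a point or a joint stands for the part that bears it (a point fixed in the world has none). Each returns a list of dicts, best first, with "conf" (0 to 1); they miss things now and then, are a little off and sometimes report something else, mostly with a low value. They report only what shows in the picture. A call takes as long as a camera call.
- recognise(camera, name): "position" ([x, y, z] in m, in world coordinates, good to about 4 mm: the middle of the surface that is visible of it).
- trace(camera, name): "mask" (384x512 bool, what is visible of it).
The state is a dict: "t": time; "q": joint angles; "qd": joint speeds; "joint_efforts": joint torques, N m; "eef_pos": TCP position; "ee_rot": TCP orientation; "force": force on the tool from outside, world axes, zero at the start; "moment": the same for the moment, N m; "width": finger opening in m; "gripper_force": force on a finger pad.
Only numpy, scipy, OpenCV 4.12 (cv2) and the standard library are available. Lean on these libraries where they do the work, as an engineer would, in place of code of your own. Each camera call takes 0.05 s, during which the arm holds its last target. There are 200 camera calls.

TASK

Close the draw latch on top of the shielded test box: swing its wire loop over so that its cross bar hooks behind the keeper on the blue end half, then press the red-tipped lever flat, past centre, so that the blue half is drawn tight against the box and stays latched by itself. Leave the other things on the bench where they are.

Things in the scene. Friction and masses are not known exactly. Their poses are not given: they have to be found in the camera images.
- shield_box: Aluminium test box, fixed; with its blue end half 233 mm long, 90 mm wide, standing on a grey stand, top 120 mm above the bench; dark base plate 272 x 110 mm. Origin under the latch at bench height, mid width. Its x axis runs level along the box from the latch to the keeper on the blue half, z up, y across the box (the hinge direction). Its place and yaw vary.
- pivot (a point): The lever's hinge axis (along the box's y), above the box's origin, 142 mm above the bench; it does not move.
- lever (a joint): Lever hinge, rad. 0 = flat, pointing from the pivot away from the keeper (box -x); grows as it swings up and over toward the keeper; 1.57 upright, stop at 2.2. Starts at 1.75 to 2.15 and stays where left (friction 0.05 N m). With the loop hooked it springs back up unless pressed past dead centre, about 0.2 rad from flat; after that it stays down. 3 to 5 N at the tip press it down.
- lever_tip (a point): Middle of the lever's red end, 92 mm from the pivot. The lever is a steel strip 26 mm wide and 3 mm thick, turned up a little at the end.
- loop_pin (a point): Hinge of the wire loop: a pin carried by the lever, 20 mm from the pivot, parallel to it. The 80 g loop swings freely on it with some damping. Pushed over past upright it falls toward the keeper by itself, and with the lever leaning as at the start its bar lands some 8 to 20 mm past its latched place, behind the keeper hook.
- loop_bar (a point): Middle of the loop's free cross bar: round steel wire 6 mm thick, 60 mm long, parallel to the hinges, 95 mm from loop_pin. Two side wires join it to the pin, 54 mm clear between them; the lever swings between them. The loop starts tipped back, away from the keeper, 25 to 55 degrees from upright, resting on a stop of the lever.
- keeper (a point): Where the bar's middle lies once latched: on the far side (box +x) of the keeper hook, 75 mm from the pivot along box x and 142 mm above the bench; moves with the blue half; axes as the box. The hook is a steel plate 40 mm wide, top 156 mm above the bench, leaning away from the latch. The bar lands on the dark pad behind it (top at 135 mm) and is drawn back to the hook as the lever goes down.
- end_half (a joint): How far the blue end half stands off the box, m: 0.007 at the start (pushed out by a spring of 14 to 19 N), about 0 when drawn tight. Only the latch draws it in.
- tape_roll: Bystander: roll of yellow tape, 78 mm across and 19 mm high; origin under its middle. Leave it alone.
- swab_tub_black: Bystander: clear tub of black swabs, 83 mm across, 90 mm high; origin under its middle. Leave it alone.
- duster_can: Bystander: grey can with black cap, 66 mm across, 160 mm high; origin under its middle. Leave it alone.
- parts_box: Bystander: black flat box 100 x 130 x 37 mm; origin under its middle. Leave it alone.
- torque_driver: Bystander: black and white torque screwdriver lying down, 177 mm long; origin under its middle. Leave it alone.
- caliper: Bystander: digital caliper lying flat, 200 mm long; origin under its middle. Leave it alone.
- precision_driver_2: Bystander: orange screwdriver lying down, 155 mm long; origin under its middle. Leave it alone.
- dropper: Bystander: blue dropper bottle with a thin needle, 39 mm across, 112 mm high; origin under its middle. Leave it alone.

How it is judged:
On the way:
1. the loop's cross bar lies behind the keeper hook, below its top (x of loop_bar in the frame of keeper between -0.005 and 0.034 m and z of loop_bar in the frame of keeper below 0.004 m), for 0.2 s.
At the end, for the whole second after the job is handed in: The loop's bar is hooked behind the keeper (within 8 mm of its latched place), the lever lies flat (within 0.08 rad), and the blue half is drawn in to within 2 mm; all let go (x of loop_bar in the frame of keeper between -0.005 and 0.008 m and z of loop_bar in the frame of keeper below 0.004 m and value of joint lever below 0.08 rad and value of joint end_half below 0.002 m); the robot touches nothing.
It fails at once if something else on the bench was moved by more than 30 mm (distance of any of tape_roll, swab_tub_black, duster_can, parts_box, torque_driver, caliper, precision_driver_2, dropper from where it was at the start of the episode above 0.03 m).
It also fails if it takes over 48 s, if anything falls off the work surface, if the arm or the gripper's body presses on something with over 40 N, if the wrist force passes 120 N, or if a joint passes its speed limit or range.

## Working session

There is one attempt and no reset: what is moved stays moved. The work goes in short steps, Python scripts to look and compute and a tool call to move; the robot and the scene stay as the last step left them, time stands still between calls to the robot, and variables do not carry over. Pictures are saved under pics/ and viewed, at most 10 in all, crops included, and the job is handed in when it is done.

Besides the shell and the picture viewer there is one more tool, called by a JSON object that holds its "api" and its "payload". servo_tool: Moves the arm, as the interface text tells. Its arguments: {"type":"object","properties":{"series":{"type":"array"},"claw":{"type":"number"},"grip_force":{"type":"number"}},"required":["series"]}

```bash
mkdir -p pics; cat > h.py <<'E'
import numpy as np, cv2
from station import telemetry, eyes, ticket, recognise, trace
def save(c,n):
    im=eyes.grab_frame(c); cv2.imwrite(f'pics/{n}.png',im[:,:,::-1]); return im
E
python3 - <<'E'
from h import *
a=save('top','t0'); 
for n in ['shield_box','lever','lever_tip','loop_bar','loop_pin','keeper','end_half']:
    print('top',n,[(np.round(d['position'],3),round(d['conf'],2)) for d in recognise('top',n)][:2])
b=save('side','s0')
for n in ['lever','lever_tip','loop_bar','loop_pin','keeper']:
    print('side',n,[(np.round(d['position'],3),round(d['conf'],2)) for d in recognise('side',n)][:2])
cv2.imwrite('pics/both.png',cv2.resize(np.vstack([a,b])[:,:,::-1],None,fx=.78,fy=.78))
s=telemetry.get_state();print(s['t'],s['eef_pos'],s['ee_rot'],s['force'],s['width'])
E
```

```text
top shield_box [(array([ 0.668, -0.309,  0.123]), 0.64), (array([0.535, 0.056, 0.119]), 0.6)]
top lever [(array([0.543, 0.053, 0.206]), 0.7), (array([0.527, 0.093, 0.224]), 0.55)]
top lever_tip [(array([0.54 , 0.059, 0.203]), 0.88), (array([ 0.642, -0.198,  0.052]), 0.74)]
top loop_bar [(array([0.524, 0.1  , 0.228]), 0.61)]
top loop_pin [(array([0.528, 0.091, 0.225]), 0.72), (array([0.785, 0.108, 0.048]), 0.51)]
top keeper [(array([ 0.554, -0.022,  0.119]), 0.72)]
top end_half [(array([ 0.553, -0.023,  0.119]), 0.86), (array([0.542, 0.054, 0.203]), 0.24)]
side lever []
side lever_tip [(array([0.54 , 0.048, 0.193]), 0.6)]
side loop_bar [(array([0.521, 0.104, 0.243]), 0.56)]
side loop_pin [(array([0.522, 0.103, 0.237]), 0.69)]
side keeper [(array([ 0.575, -0.016,  0.117]), 0.71)]
0.7 [0.24710529 0.62811802 0.22658246] [-3.14156187e+00  1.44528658e-05 -3.74806792e-01] [0.57755975 0.55244353 0.69174164] 0.08766616741647938
```

View pics/both.png

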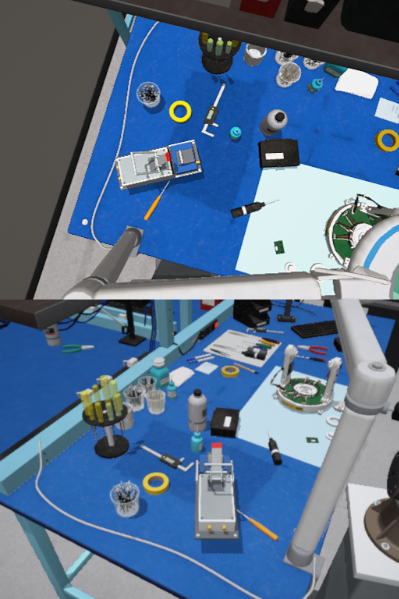

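```bash
python3 - <<'E'
from h import *
a=cv2.imread('pics/t0.png');b=cv2.imread('pics/s0.png')
ca=a[170:250,140:270];cb=b[165:315,230:330]
cv2.imwrite('pics/c.png',np.hstack([cv2.resize(ca,(430,265),interpolation=2),cv2.resize(cb,(367,550),interpolation=2)[:265],]) if 0 else np.vstack([cv2.resize(ca,(487,300),interpolation=2),np.hstack([cv2.resize(cb,(200,300),interpolation=2),np.zeros((300,287,3),np.uint8)])]))
def ray(c,uv):
    k=eyes.calibration(c);R=cv2.Rodrigues(np.array(k['rvec'],float))[0];o=-R.T@np.ravel(k['tvec'])
    return o,R.T@np.linalg.inv(k['mtx'])@np.array([uv[0],uv[1],1.])
eyes.grab_frame('top')
for n in['shield_box','end_half','keeper','loop_bar','lever_tip']:
  for d in trace('top',n)[:2]:
    m=d['mask'].astype(np.uint8);p=cv2.findNonZero(m)
    r=cv2.minAreaRect(p);print(n,round(d['conf'],2),m.sum(),np.round(cv2.boxPoints(r),1).tolist())
for c in('top','side'):
    k=eyes.calibration(c);R=cv2.Rodrigues(np.array(k['rvec'],float))[0];print(c,(-R.T@np.ravel(k['tvec'])).round(3),k['mtx'][0])
print(telemetry.get_state()['t'])
E
```

```text
shield_box 0.84 4527 [[143.5, 199.6999969482422], [248.10000610351562, 175.5], [258.29998779296875, 219.60000610351562], [153.60000610351562, 243.8000030517578]]
end_half 0.58 989 [[216.1999969482422, 187.6999969482422], [246.3000030517578, 180.1999969482422], [255.10000610351562, 215.5], [225.0, 223.0]]
keeper 0.58 1046 [[216.5, 187.0], [248.89999389648438, 179.5], [257.20001220703125, 215.39999389648438], [224.6999969482422, 222.89999389648438]]
loop_bar 0.73 190 [[166.39999389648438, 194.1999969482422], [197.3000030517578, 190.3000030517578], [201.10000610351562, 220.6999969482422], [170.1999969482422, 224.60000610351562]]
lever_tip 0.56 449 [[167.5, 194.6999969482422], [215.5, 189.10000610351562], [218.89999389648438, 218.10000610351562], [170.8000030517578, 223.60000610351562]]
lever_tip 0.33 529 [[294.1000061035156, 268.1000061035156], [357.5, 249.0], [360.8999938964844, 260.20001220703125], [297.5, 279.29998779296875]]
top [ 0.458 -0.072  1.012] [366.11868353   0.         253.98986356]
side [0.433 0.713 0.825] [464.160817    0.        262.3110998]
1.0
```

View pics/c.png

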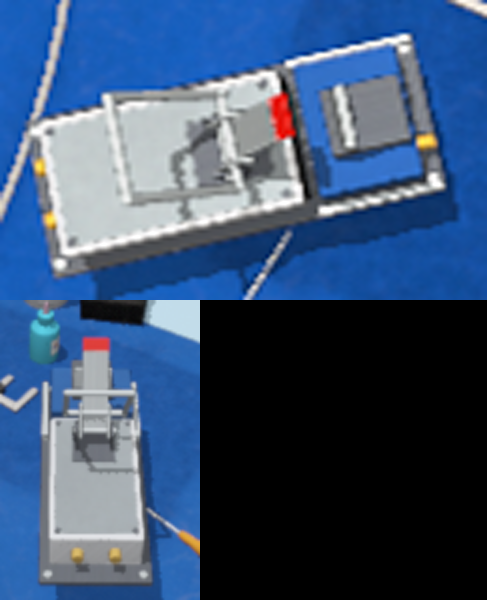

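```bash
cat >> h.py <<'E'
def at(c,uv,z):
    k=eyes.calibration(c);R=cv2.Rodrigues(np.array(k['rvec'],float))[0];o=-R.T@np.ravel(k['tvec'])
    d=R.T@np.linalg.inv(k['mtx'])@np.array([uv[0],uv[1],1.]);return o+d*(z-o[2])/d[2]
def tri(p,q):
    (c1,u1),(c2,u2)=p,q
    o1=at(c1,u1,1.3);d1=at(c1,u1,0)-o1;o2=at(c2,u2,1.3);d2=at(c2,u2,0)-o2
    s=np.linalg.lstsq(np.c_[d1,-d2],o2-o1,rcond=None)[0]
    x,y=o1+s[0]*d1,o2+s[1]*d2;return (x+y)/2,np.linalg.norm(x-y)
E
python3 - <<'E'
from h import *
T=lambda u,v:(140+u/3.746,170+v/3.746)
S=lambda u,v:(230+u/2,165+(v-300)/2)
for n,p,z in[('TL',(35,130),.12),('TR',(281,72),.12),('BR',(302,207),.12),('BL',(55,257),.12),('hook',(343,118),.156),('padfar',(407,108),.135)]:
    print(n,at('top',T(*p),z).round(4))
for n,p,z in[('sTL',(51,420),.12),('sTR',(135,420),.12),('sBR',(143,535),.12),('sBL',(51,535),.12)]:
    print(n,at('side',S(*p),z).round(4))
print('tip',tri(('top',T(282,115)),('side',S(96,343))))
print('bar',tri(('top',T(118,150)),('side',S(99,394))))
print('barends',at('top',T(107,97),.21),at('top',T(127,200),.21))
E
```

```text
TL [0.5473 0.1853 0.12  ]
TR [0.585 0.025 0.12 ]
BR [0.4966 0.0103 0.12  ]
BL [0.465  0.1692 0.12  ]
hook [ 0.5505 -0.0182  0.156 ]
padfar [ 0.5591 -0.0581  0.135 ]
sTL [0.5852 0.0345 0.12  ]
sTR [0.498  0.0137 0.12  ]
sBR [0.4662 0.1627 0.12  ]
sBL [0.5508 0.1826 0.12  ]
tip (array([0.54509151, 0.0133187 , 0.2185376 ]), np.float64(0.0011060800193274081))
bar (array([0.52442697, 0.10414282, 0.23674379]), np.float64(0.0008114900755797877))
barends [0.55762869 0.11761534 0.21      ] [0.49708086 0.10406857 0.21      ]
```

```bash
cat >> h.py <<'E'
E=np.array([.215,-.977]);E/=np.linalg.norm(E);PIV=np.array([.534,.061]);YAW=np.arctan2(E[1],E[0])
def w(ex,z,dy=0): return np.array([*(PIV+ex*E+dy*np.array([-E[1],E[0]])),z])
def plan(wps):
    s=telemetry.get_state();p=np.array(s['eef_pos']);y=s['ee_rot'][2];print(round(s['t'],2),p.round(4),np.round(s['ee_rot'],3))
    for q,n in wps:
        dy=(YAW-y+np.pi)%(2*np.pi)-np.pi
        for i in range(n):
            st=(q-p)/n;c,s_=np.cos(y),np.sin(y)
            print([round(1e3*(c*st[0]+s_*st[1]),1),round(1e3*(s_*st[0]-c*st[1]),1),round(-1e3*st[2],1),round(-dy/n,3)])
            y+=dy/n
        p=q
E
python3 - <<'E'
from h import *
plan([(w(-.09,.29),20)])
E
```

```text
1.0 [0.2471 0.6281 0.2266] [-3.142 -0.    -0.375]
[np.float64(21.2), np.float64(17.4), np.float64(-3.2), np.float64(0.049)]
[np.float64(22.0), np.float64(16.3), np.float64(-3.2), np.float64(0.049)]
[np.float64(22.8), np.float64(15.2), np.float64(-3.2), np.float64(0.049)]
[np.float64(23.5), np.float64(14.1), np.float64(-3.2), np.float64(0.049)]
[np.float64(24.2), np.float64(12.9), np.float64(-3.2), np.float64(0.049)]
[np.float64(24.8), np.float64(11.7), np.float64(-3.2), np.float64(0.049)]
[np.float64(25.3), np.float64(10.5), np.float64(-3.2), np.float64(0.049)]
[np.float64(25.8), np.float64(9.3), np.float64(-3.2), np.float64(0.049)]
[np.float64(26.3), np.float64(8.0), np.float64(-3.2), np.float64(0.049)]
[np.float64(26.6), np.float64(6.7), np.float64(-3.2), np.float64(0.049)]
[np.float64(26.9), np.float64(5.4), np.float64(-3.2), np.float64(0.049)]
[np.float64(27.1), np.float64(4.1), np.float64(-3.2), np.float64(0.049)]
[np.float64(27.3), np.float64(2.7), np.float64(-3.2), np.float64(0.049)]
[np.float64(27.4), np.float64(1.4), np.float64(-3.2), np.float64(0.049)]
[np.float64(27.4), np.float64(0.0), np.float64(-3.2), np.float64(0.049)]
[np.float64(27.4), np.float64(-1.3), np.float64(-3.2), np.float64(0.049)]
[np.float64(27.3), np.float64(-2.6), np.float64(-3.2), np.float64(0.049)]
[np.float64(27.2), np.float64(-4.0), np.float64(-3.2), np.float64(0.049)]
[np.float64(26.9), np.float64(-5.3), np.float64(-3.2), np.float64(0.049)]
[np.float64(26.6), np.float64(-6.6), np.float64(-3.2), np.float64(0.049)]
```

{"api": "servo_tool", "payload": {"series": [[[21,17,-6,0.049],[22,16,-6,0.049],[23,15,-6,0.049],[23.5,14,-6,0.049],[24,13,-6,0.049],[25,12,-6,0.049],[25,10.5,-6,0.049],[26,9,-6,0.049],[26,8,-6,0.049],[26.5,7,-6,0.049]]], "claw": 1}}

```text
t: 1.83
eef_pos: [0.381, 0.3884, 0.2871]
ee_rot: [-3.141, 0.0, -0.867]
force: [0.7, 0.1, 0.5]
width: 0.0265
gripper_force: 0.0
```

{"api": "servo_tool", "payload": {"series": [[[27,5.5,0,0.049],[27,4,0,0.049],[27,3,0,0.049],[27.5,1.5,0,0.049],[27.5,0,0,0.049],[27.5,-1,0,0.049],[27,-2.5,0,0.049],[27,-4,0,0.049],[27,-5,0,0.049],[0,0,0,0.049]]]}}

```text
t: 2.67
eef_pos: [0.5008, 0.1706, 0.2867]
ee_rot: [-3.141, -0.001, -1.36]
force: [-0.2, -0.2, -0.6]
width: 0.0002
gripper_force: 0.0
```

```bash
python3 - <<'E'
from h import *
plan([(w(-.085,.222),5),(w(-.06,.222),5)])
im=save('wrist','w1')
E
```

```text
2.67 [0.5008 0.1706 0.2867] [-3.141e+00 -1.000e-03 -1.360e+00]
[np.float64(5.8), np.float64(-1.8), np.float64(12.9), np.float64(-0.001)]
[np.float64(5.8), np.float64(-1.8), np.float64(12.9), np.float64(-0.001)]
[np.float64(5.8), np.float64(-1.8), np.float64(12.9), np.float64(-0.001)]
[np.float64(5.8), np.float64(-1.8), np.float64(12.9), np.float64(-0.001)]
[np.float64(5.8), np.float64(-1.8), np.float64(12.9), np.float64(-0.001)]
[np.float64(5.0), np.float64(-0.0), np.float64(-0.0), np.float64(-0.0)]
[np.float64(5.0), np.float64(-0.0), np.float64(-0.0), np.float64(-0.0)]
[np.float64(5.0), np.float64(-0.0), np.float64(-0.0), np.float64(-0.0)]
[np.float64(5.0), np.float64(-0.0), np.float64(-0.0), np.float64(-0.0)]
[np.float64(5.0), np.float64(-0.0), np.float64(-0.0), np.float64(-0.0)]
```

View pics/w1.png

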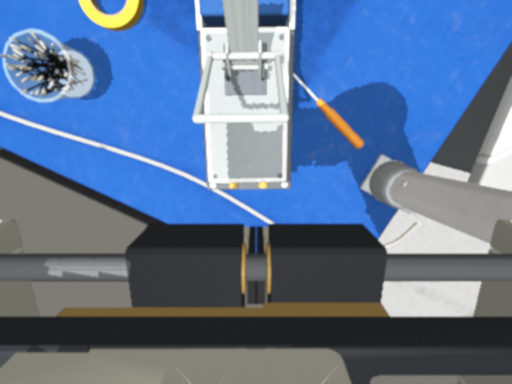

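{"api": "servo_tool", "payload": {"series": [[[4,-2,16,0],[4,-2,16,0],[4,-2,16,0],[5,-2,16,0],[10,0,0,0],[10,0,0,0],[8,0,0,0],[8,0,0,0],[8,0,0,0],[8,0,0,0]]]}}

```text
t: 3.55
eef_pos: [0.5227, 0.1076, 0.2235]
ee_rot: [-3.14, 0.001, -1.355]
force: [-0.4, 1.2, 1.4]
width: 0.0003
gripper_force: 0.4
```

```bash
python3 - <<'E'
from h import *
plan([(w(.02,.222),1)])
im=save('side','s1');im2=save('top','t1')
cv2.imwrite('pics/d1.png',np.hstack([cv2.resize(im[:,:,::-1][130:320,200:350],(375,475)),cv2.resize(im2[:,:,::-1][160:255,140:225],(425,475))]))
E
```

```text
3.55 [0.5227 0.1076 0.2235] [-3.140e+00  1.000e-03 -1.355e+00]
[np.float64(67.9), np.float64(-1.1), np.float64(1.5), np.float64(-0.001)]
```

View pics/d1.png

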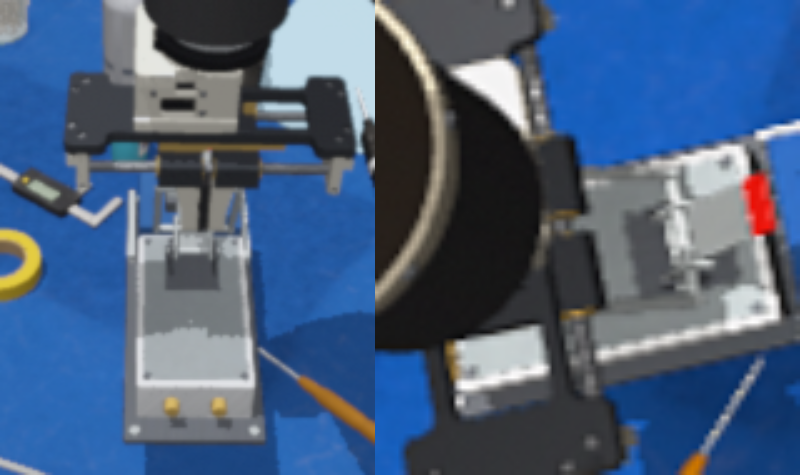

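{"api": "servo_tool", "payload": {"series": [[[7,0,0,0],[7,0,0,0],[7,0,0,0],[7,0,0,0],[7,0,0,0],[7,0,0,0],[7,0,-1,0],[7,0,-1,0],[7,0,-1,0],[5,0,-1,0]]]}}

```text
t: 4.48
eef_pos: [0.5368, 0.0408, 0.2267]
ee_rot: [3.142, -0.0, -1.355]
force: [-0.3, 0.3, -0.3]
width: 0.0007
gripper_force: 0.0
```

{"api": "servo_tool", "payload": {"series": [[[0,0,-12,0],[0,0,-20,0],[0,0,-20,0],[-20,0,-20,0],[-30,0,-5,0],[-30,0,0,0],[-30,0,0,0],[-20,0,0,0],[0,0,0,0],[0,0,0,0]]]}}

```text
t: 5.32
eef_pos: [0.5087, 0.1694, 0.3036]
ee_rot: [3.142, -0.0, -1.353]
force: [-0.1, 0.7, 0.9]
width: 0.0004
gripper_force: 0.0
```

```bash
python3 - <<'E'
from h import *
im=save('wrist','w2');im2=save('top','t2')
cv2.imwrite('pics/d2.png',np.hstack([cv2.resize(im[:,:,::-1][0:200,130:380],(400,320),interpolation=2),cv2.resize(im2[:,:,::-1][160:240,170:270],(400,320),interpolation=2)]))
plan([])
E
```

```text
5.42 [0.5089 0.1682 0.3036] [ 3.141 -0.    -1.355]
```

View pics/d2.png

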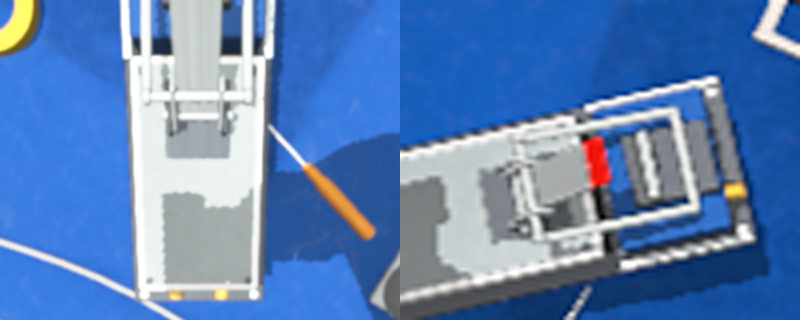

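```bash
python3 - <<'E'
from h import *
P=[(.085,.295,6),(.085,.207,4),(.011,.222,10)]
r=.08
for t in np.linspace(1.57,0,11)[1:]: P.append((-r*np.cos(t)+.0015*np.sin(t)+.0095,.142+r*np.sin(t)+.0015*np.cos(t),1))
plan([(w(a,b),n) for a,b,n in P])
E
```

```text
5.42 [0.5089 0.1682 0.3036] [ 3.141 -0.    -1.355]
[np.float64(32.5), np.float64(-0.3), np.float64(1.4), np.float64(-0.0)]
[np.float64(32.5), np.float64(-0.3), np.float64(1.4), np.float64(-0.0)]
[np.float64(32.5), np.float64(-0.3), np.float64(1.4), np.float64(-0.0)]
[np.float64(32.5), np.float64(-0.3), np.float64(1.4), np.float64(-0.0)]
[np.float64(32.5), np.float64(-0.3), np.float64(1.4), np.float64(-0.0)]
[np.float64(32.5), np.float64(-0.2), np.float64(1.4), np.float64(-0.0)]
[np.float64(0.0), np.float64(-0.0), np.float64(22.0), np.float64(-0.0)]
[np.float64(0.0), np.float64(-0.0), np.float64(22.0), np.float64(-0.0)]
[np.float64(0.0), np.float64(-0.0), np.float64(22.0), np.float64(-0.0)]
[np.float64(0.0), np.float64(-0.0), np.float64(22.0), np.float64(-0.0)]
[np.float64(-7.4), np.float64(0.0), np.float64(-1.5), np.float64(-0.0)]
[np.float64(-7.4), np.float64(0.0), np.float64(-1.5), np.float64(-0.0)]
[np.float64(-7.4), np.float64(0.0), np.float64(-1.5), np.float64(-0.0)]
[np.float64(-7.4), np.float64(0.0), np.float64(-1.5), np.float64(-0.0)]
[np.float64(-7.4), np.float64(0.0), np.fl
[... 412 characters left out ...]
p.float64(0.0), np.float64(0.8), np.float64(-0.0)]
[np.float64(-12.3), np.float64(-0.0), np.float64(2.7), np.float64(-0.0)]
[np.float64(-11.7), np.float64(0.0), np.float64(4.6), np.float64(-0.0)]
[np.float64(-10.8), np.float64(0.0), np.float64(6.4), np.float64(-0.0)]
[np.float64(-9.7), np.float64(-0.0), np.float64(8.0), np.float64(-0.0)]
[np.float64(-8.3), np.float64(0.0), np.float64(9.4), np.float64(-0.0)]
[np.float64(-6.8), np.float64(0.0), np.float64(10.6), np.float64(-0.0)]
[np.float64(-5.0), np.float64(0.0), np.float64(11.5), np.float64(-0.0)]
[np.float64(-3.2), np.float64(-0.0), np.float64(12.1), np.float64(-0.0)]
[np.float64(-1.2), np.float64(-0.0), np.float64(12.5), np.float64(-0.0)]
```

{"api": "servo_tool", "payload": {"series": [[[32.5,0,1.5,0],[32.5,0,1.5,0],[32.5,-1,1.5,0],[32.5,-1,1.5,0],[32.5,0,1.5,0],[32.5,0,1.5,0],[0,0,22,0],[0,0,22,0],[0,0,22,0],[0,0,22,0]]]}}

```text
t: 6.25
eef_pos: [0.5524, -0.0231, 0.2058]
ee_rot: [-3.141, -0.0, -1.357]
force: [0.6, 0.8, 0.2]
width: 0.0008
gripper_force: 0.0
```

{"api": "servo_tool", "payload": {"series": [[[-7.5,0,-1.5,0],[-7.5,0,-1.5,0],[-7.5,0,-1.5,0],[-7.5,0,-1.5,0],[-7.5,0,-1.5,0],[-7.5,0,-1.5,0],[-7.5,0,-1.5,0],[-7.5,0,-1.5,0],[-7.5,0,-1.5,0],[-7.5,0,-1.5,0]]]}}

```text
t: 7.08
eef_pos: [0.5361, 0.0528, 0.2215]
ee_rot: [3.141, 0.0, -1.355]
force: [-0.2, -1.3, -0.4]
width: 0.0001
gripper_force: 0.4
```

```bash
python3 - <<'E'
from h import *
im=save('side','s3');im2=save('top','t3')
cv2.imwrite('pics/d3.png',np.hstack([cv2.resize(im[:,:,::-1][130:290,210:340],(390,480),interpolation=2),cv2.resize(im2[:,:,::-1][160:240,185:250],(390,480),interpolation=2)]))
plan([])
E
```

```text
7.18 [0.5363 0.0531 0.2217] [-3.141  0.    -1.354]
```

View pics/d3.png

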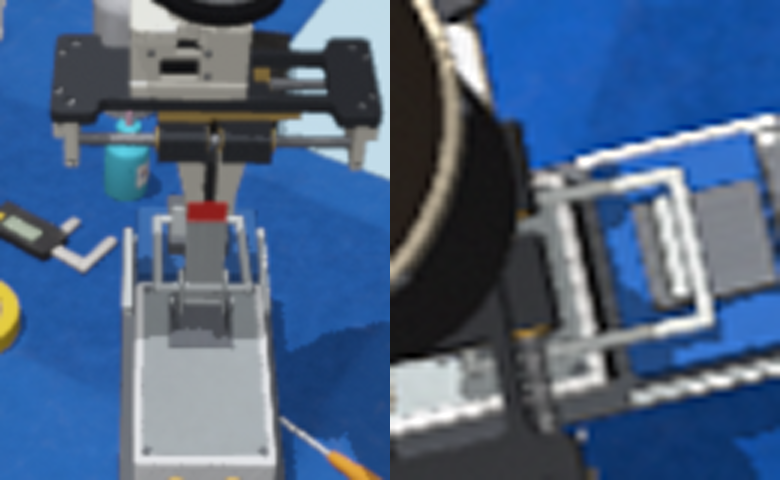

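{"api": "servo_tool", "payload": {"series": [[[-12.5,0,1,0],[-12.5,0,2.5,0],[-11.5,0,4.5,0],[-11,0,6.5,0],[-9.5,0,8,0],[-8.5,0,9.5,0],[-7,0,10.5,0],[-5,0,11.5,0],[-3,0,12,0],[-1,0,6,0]]]}}

```text
t: 8.02
eef_pos: [0.5181, 0.1324, 0.1474]
ee_rot: [3.14, 0.0, -1.354]
force: [-0.7, -0.0, 0.2]
width: 0.0002
gripper_force: 0.0
```

{"api": "servo_tool", "payload": {"series": [[[0,0,2,0],[0,0,2,0],[0,0,1,0],[0,0,1,0],[0,0,1,0],[0,0,0,0],[0,0,0,0],[0,0,0,0],[0,0,0,0],[0,0,0,0]]]}}

```text
t: 8.85
eef_pos: [0.5195, 0.1317, 0.1437]
ee_rot: [-3.14, 0.001, -1.355]
force: [-1.7, 0.5, 4.8]
width: 0.0006
gripper_force: 2.4
```

{"api": "servo_tool", "payload": {"series": [[[0,0,1,0],[0,0,1,0],[0,0,1,0],[0,0,0,0],[0,0,0,0],[0,0,0,0],[0,0,0,0],[0,0,0,0],[0,0,0,0],[0,0,0,0]]]}}

```text
t: 9.68
eef_pos: [0.5197, 0.1317, 0.143]
ee_rot: [-3.138, 0.001, -1.354]
force: [-9.9, 0.9, 24.1]
width: 0.0006
gripper_force: 11.7
```

{"api": "servo_tool", "payload": {"series": [[[0,0,-10,0],[0,0,-20,0],[0,0,-30,0],[0,0,-30,0],[0,0,-30,0],[-30,0,-10,0],[-30,0,0,0],[-30,0,0,0],[-10,0,0,0],[0,0,0,0]]]}}

```text
t: 10.52
eef_pos: [0.4973, 0.2311, 0.2698]
ee_rot: [-3.141, 0.001, -1.353]
force: [-0.6, -0.3, 0.3]
width: 0.0003
gripper_force: 0.0
```

```bash
python3 - <<'E'
from h import *
im=save('side','s4');im2=save('top','t4')
cv2.imwrite('pics/d4.png',np.hstack([cv2.resize(im[:,:,::-1][160:310,220:340],(384,480),interpolation=2),cv2.resize(im2[:,:,::-1][160:260,175:260],(408,480),interpolation=2)]))
plan([])
E
```

```text
10.62 [0.4975 0.2292 0.2697] [-3.142 -0.    -1.354]
```

View pics/d4.png

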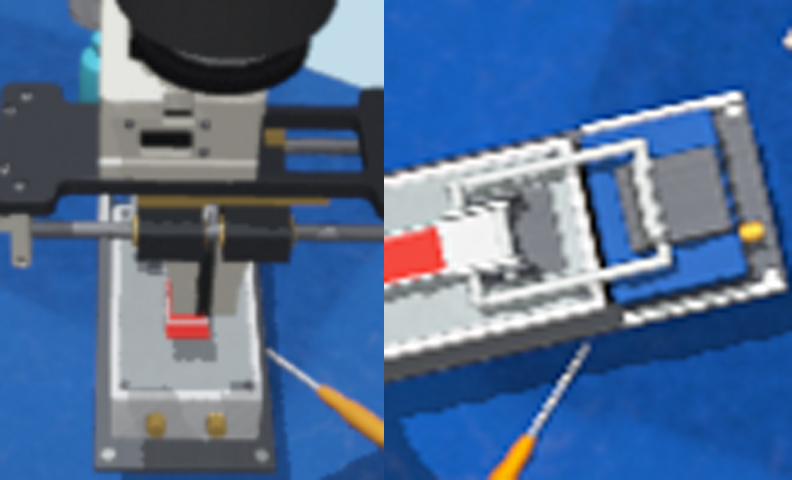

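{"api": "servo_tool", "payload": {"series": [[[-30,0,-10,0],[-30,0,-10,0],[-30,0,0,0],[-30,0,0,0],[-30,0,0,0],[-30,0,0,0],[-20,0,0,0],[0,0,0,0],[0,0,0,0],[0,0,0,0]]]}}

```text
t: 11.45
eef_pos: [0.4551, 0.4235, 0.2895]
ee_rot: [3.141, -0.001, -1.355]
force: [0.2, -0.5, -0.5]
width: 0.0001
gripper_force: 0.0
```

```bash
python3 - <<'E'
from h import *
im=save('side','s5');im2=save('top','t5')
a=cv2.imread('pics/t0.png')
f=lambda i:cv2.resize(i[175:230,200:265],(390,330),interpolation=2)
cv2.imwrite('pics/d5.png',np.vstack([np.hstack([f(a),f(im2[:,:,::-1])]),np.hstack([cv2.resize(im[:,:,::-1][165:255,220:340],(360,270),interpolation=2),np.zeros((270,420,3),np.uint8)])]))
for c in('top','side'):
  for n in('loop_bar','lever_tip','keeper'):
    print(c,n,[(np.round(d['position'],3),round(d['conf'],2)) for d in recognise(c,n)][:1])
p=at('top',(231.5,202.7),.142);print(p,(p[:2]-PIV)@E)
plan([])
E
```

```text
top loop_bar [(array([0.545, 0.027, 0.141]), 0.57)]
top lever_tip [(array([0.527, 0.084, 0.143]), 0.79)]
top keeper [(array([ 0.555, -0.024,  0.125]), 0.76)]
side loop_bar []
side lever_tip []
side keeper [(array([ 0.716, -0.114,  0.01 ]), 0.48)]
[ 0.54917382 -0.01719933  0.142     ] 0.07963310549544368
11.85 [0.4549 0.4241 0.2898] [-3.141  0.    -1.355]
```

View pics/d5.png

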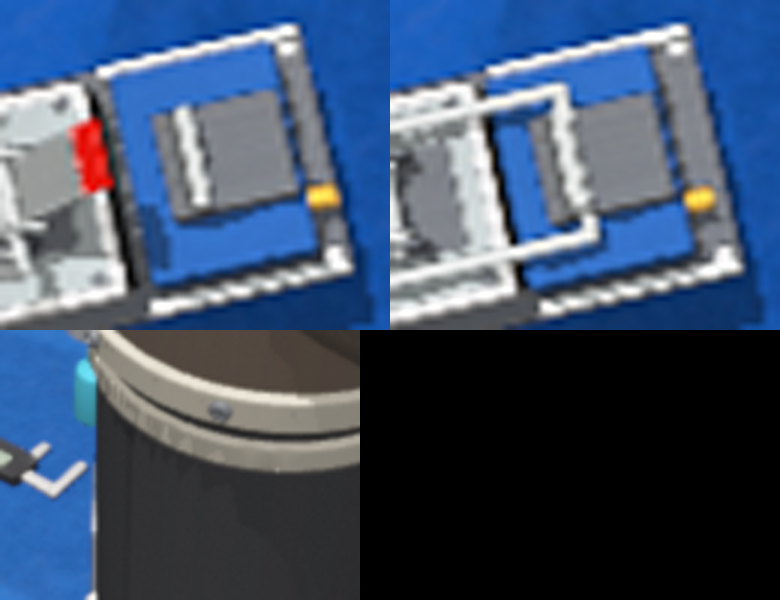

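```bash
python3 -c "
from station import ticket;print(ticket.job_done())"
```

```text
the job is handed in; nothing more can be done
None
```

The latch is closed and the job is handed in, though handing in returned no verdict. The last pictures show the loop bar behind the keeper, the lever flat and the blue half about 7 mm further in. The arm was clear of everything, and I saw no bystander disturbed.

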